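# Proof-pull a moulded link on the sprung gauge and punch its lot card

## Task

Proof-test the cream link lying on the black mat: hook its T-shaped head behind the two posts of the pull gauge, draw the gauge out by the link until the black crossbar pointer stands level with the index on the scale, hold it there for two seconds without pulling past the index, and ease it fully back home with the link still hooked, never letting it snap back. Then lay the link gently, flat on the floor of the empty yellow bin. Finally press the lever of the card punch down to its stop, let it come back up, and leave everything else where it stands.

Things in the scene. Friction and masses are not known exactly. Their poses are not given: they have to be found in the camera images.
- link: The part to test: a cream plastic link, 60 g, lying flat, 14 mm high. Its bar (14 mm wide) runs along x from -60 to +54 mm; at +x a T-head (12 mm along x, 44 mm across y) centred at x = +60 mm; at -x a round eye, 24 mm diameter, centred at x = -60 mm. Origin: underside of the bar, midway; z up. Grip it across the bar (fingers along its y) near the origin.
- link_head (a point): Underside of the centre of the link's T-head, at x = +60 mm in the link; axes as the link's.
- gauge: Pull gauge, fixed: grey housing 76 mm wide, 50 mm high, from x = -35 to +150 mm, white scale on top, on a dark base plate 100 mm wide, 10 mm thick, x = -35 to +165 mm. Origin on the table; z up. A sprung steel carriage sticks out of its -x face and is drawn out along the gauge's -x.
- carriage (a joint): How far the gauge's sprung carriage is drawn out along the gauge's -x, in m: 0 = home, 0.07 = end of travel. Spring about 2 N at home, growing 2.2 N per 10 mm.
- nest (a point): Place for the T-head, on the carriage's floor (24 mm above the table), moving with the carriage; axes as the gauge's. Lower the link here with its x along the gauge's x, head over this point, bar down between the posts. The housing's face is 23 mm off towards +x (at home); pulling brings the head against the posts 9 mm towards -x.
- posts (a point): Point midway between the two upright steel posts at the carriage's front, at floor level (24 mm above the table), 20 mm from the nest towards the gauge's -x; moves with the carriage. Each post is 10 mm (x) by 15 mm (y), 24 mm tall above the floor; clear gap between them 23 mm, 53 mm over both.
- pointer (a point): Middle of the black crossbar pointer (60 mm long across y) over the white scale on top of the gauge; it moves with the carriage. Axes as the gauge's.
- index_tip (a point): Tip of the dark steel arrowhead index at the gauge's +y edge of the scale; its setting differs every time, 25 to 50 mm from the pointer's home towards the gauge's -x. The pointer is level with it when both have the same x in the gauge's frame. Axes as the gauge's. Do not move it.
- index (a joint): Setting of the index, in m: the pointer is level with it when joint carriage has this same value.
- bin_empty: Empty yellow stock bin, fixed: 190 mm (x) by 130 mm (y) outside, walls and floor 4 mm, sides and back 55 mm high, front (-x) wall 33 mm high. Origin at the centre of its underside on the table.
- bin_full: Yellow stock bin of the same size and kind, but full of upright cream strips 38 mm high; fixed. Not for the link. It may stand on either place.
- punch: Card punch, fixed: black base 150 x 70 x 16 mm, grey cheeks 85 mm high at its +x end, a paper card in its throat. Origin at the centre of its underside. Lever hinged across y at x = +45 mm, z = 70 mm; it rises towards -x.
- punch_lever (a joint): Angle of the punch's sprung lever in rad: 0 = up, 0.45 = down on its stop. It springs back when let go; needs 3 to 6 N at the pad.
- lever_pad (a point): Middle of the top face of the black pad (45 x 34 mm) at the end of the punch's lever; about 140 mm from the hinge. At rest it is about 137 mm above the table, sloping; pressed down it is level, 77 mm above the table and 17 mm further towards the punch's -x.
- mat: Black rubber mat, fixed, 200 x 240 x 4 mm, on which the link lies.
- bush: Bystander: upright steel bush, 26 mm diameter, 22 mm high, on the mat. Origin under its centre.
- tub: Bystander: white jar with black cap, 60 mm diameter, 75 mm high. Origin under its centre.
- driver: Bystander: screwdriver with black handle, lying along its x, handle to -x.

How it is judged:
On the way, in this order (a step that is already met when the one before it is completed fails the run):
1. the link's head is down in the nest behind the posts, the gauge still at home (x of link_head in the frame of nest between -0.016 and 0.022 m and y of link_head in the frame of nest between -0.013 and 0.013 m and z of link_head in the frame of nest between -0.006 and 0.012 m and value of joint carriage below 0.01 m), for 0.1 s.
2. the gauge is drawn out by the link to the index (within 5 mm) and held there for 1.2 s (x of link_head in the frame of nest between -0.016 and 0.022 m and y of link_head in the frame of nest between -0.013 and 0.013 m and z of link_head in the frame of nest between -0.006 and 0.012 m and x of pointer in the frame of index_tip between -0.005 and 0.005 m and contact force between link and gauge above 4 N), for 1.2 s.
3. the gauge is back home (within 4 mm), the link still hooked (x of link_head in the frame of nest between -0.016 and 0.022 m and y of link_head in the frame of nest between -0.013 and 0.013 m and z of link_head in the frame of nest between -0.006 and 0.012 m and value of joint carriage below 0.004 m), for 0.1 s.
4. the link lies flat, released, in the empty bin (x of link in the frame of bin_empty between -0.07 and 0.07 m and y of link in the frame of bin_empty between -0.05 and 0.05 m and z of link in the frame of bin_empty between -0.002 and 0.012 m and x of link_head in the frame of bin_empty between -0.09 and 0.09 m and y of link_head in the frame of bin_empty between -0.06 and 0.06 m and angle between link's own z axis and vertical below 0.15 rad and linear speed of link below 0.03 m/s and contact force between the fingers and link below 0.1 N), for 0.2 s.
5. the punch's lever is down at its stop (value of joint punch_lever above 0.41 rad), for 0.1 s.
At the end, for the whole second after the job is handed in: The link lies flat (within 0.15 rad), at rest and let go, wholly on the floor of the empty bin; the gauge is home (within 4 mm) and the punch's lever is back up (within 0.05 rad) (all of step 4 and value of joint carriage below 0.004 m and value of joint punch_lever below 0.05 rad); the robot touches nothing.
It fails at once if the gauge is pulled more than 10 mm past the index (x of pointer in the frame of index_tip below -0.01 m).
It fails at once if the gauge snaps back (faster than 0.35 m/s) (velocity of joint carriage below -0.35 m/s).
It fails at once if the link is dropped (falls free faster than 0.8 m/s, about 3 cm) (contact force between the fingers and link below 0.1 N and linear speed of link above 0.8 m/s).
It fails at once if the index is moved by touching it with the arm or link (distance of index_tip from where it was at the start of the episode above 0.006 m).
It fails at once if a bystander is shifted by more than 30 mm (distance of any of bush, tub, driver from where it was at the start of the episode above 0.03 m).
It also fails if it takes over 64 s, if anything falls off the work surface, if the arm or the gripper's body presses on something with over 40 N, if the wrist force passes 120 N, or if a joint passes its speed limit or range.

## Robot

A 6-joint arm with a two-finger parallel gripper is mounted at the origin on the work surface. World frame = base frame: x ahead of the robot, y to its left, z up, the work surface at z = 0. Lengths are in m, angles in rad, forces in N, time in s.
With the tool pointing down it reaches from about 0.425 to 0.95 m from the base axis. Payload 3.5 kg.
Tool frame: the origin (TCP) lies midway between the tips of the shut fingers; the grasp point (between the pads) lies 19 mm behind it; z points along the fingers, y is the line along which they close (so a half turn about z gives the same grasp; the last joint's range is limited). The gripper opens to 85 mm and grips with 20 to 120 N. Pads are 22 mm wide; open, the fingers measure 114 mm over their backs; the gripper's body (76 mm by 85 mm) begins 54 mm behind the grasp point. The pads swing forward as they close: fully open they stand 13 mm farther back than shut.
Start: joints at [1.084, 0.286, 1.577, -0, 1.279, -0.15], TCP at [0.223, 0.637, 0.231] pointing down, gripper open.
Joint ranges: [-2.77, 2.77], [-0.9, 2.22], [0.21, 2.48], [-1.53, 4.67], [0.24, 2.81], [-2.84, 2.84]. Speed limits (rad/s): [2.79, 2.79, 3.14, 3.14, 3.14, 3.14].

## Interface

Orientations are given as a unit quaternion [x, y, z, w].
In Python, from plant import ctrl gives the robot as it stands.
- The arm moves only by the tool move_arm, never from a script. Its argument "plan" is a list of rows, each an object of numbers: "x", "y", "z": the shift along the tool's x, y, z in m; "yaw": the turn about the tool's z in rad; "fingers": the closure, from 0 (fully open) to 1 (shut). In form: [{"x": .., "y": .., "z": .., "yaw": .., "fingers": ..}, ...]. A call has 1 to 5 rows; each row is the pose to reach, as a shift and turn from the pose commanded when the call began, along the tool's axes at that moment; what a row does not reach only later rows make up. A row lasts 1/10 s, in which the tool goes at most 50 mm and 8.59 degrees, less where a joint would pass 70% of its speed; a pose out of reach is approached as far as the arm can. A call with a gripper value outside its range is refused whole. The fingers move at their own pace and stop on an object; "force" is the grip in N (left out, the last holds). Time passes only in rows, so rows that repeat a pose let the fingers close. It gives the time, the measured TCP pose, the force, the opening and the grip force at its end, in the units of the state.
- ctrl.get_state(): the state, without advancing time (a new reading comes with each control period).
- ctrl.read_camera(name): name is "scene" or "top"; returns the picture (420x560x3 uint8, red, green, blue); there is no depth.
- ctrl.camera_model(name): a dict with "intrinsics" (3x3 intrinsics, pixels), "cam_to_world" (4x4, takes a point from camera to world coordinates). Camera axes: x right, y up, looking along -z (the intrinsics and any distortion apply to the point x, -y, -z); pixel columns grow to the right and rows downward; lengths in m; the calibration is good to about 2 mm. A picture is of the moment at which its call begins. camera_model takes no time and is no camera call.
- ctrl.sign_off(): hands the job in; it is judged then, once.
The state is a dict: "time": time; "qpos": joint angles; "dq": joint speeds; "joint_efforts": joint torques, N m; "eef_pos": TCP position; "tcp_rot": TCP orientation; "contact_force": force on the tool from outside, world axes, zero at the start; "wrist_torque": the same for the moment, N m; "opening": opening from 0.0 (shut) to 1.0 (fully open); "finger_force": force on a finger pad.
Only numpy, scipy, OpenCV 4.12 (cv2) and the standard library are available. Lean on these libraries where they do the work, as an engineer would, in place of code of your own. Each camera call takes 0.05 s, during which the arm holds its last target. There are 200 camera calls.

## Working session

There is one attempt and no reset: what is moved stays moved. The work goes in short steps, Python scripts to look and compute and a tool call to move; the robot and the scene stay as the last step left them, time stands still between calls to the robot, and variables do not carry over. Pictures are saved under pics/ and viewed, at most 11 in all, crops included, and the job is handed in when it is done.

Besides the shell and the picture viewer there is one more tool, called after ">>>" in YAML: its name, and indented under it one key for each argument. move_arm: Moves the arm, as the interface text tells. Its arguments: {"type":"object","properties":{"plan":{"type":"array"},"force":{"type":"number"}},"required":["plan"]}

```bash
mkdir -p pics; ls
python3 - <<'E'
from plant import ctrl
import cv2
for n in("scene","top"):
    im=ctrl.read_camera(n); cv2.imwrite(f"pics/{n}0.png",cv2.cvtColor(im,cv2.COLOR_RGB2BGR)); m=ctrl.camera_model(n); print(n,m)
s=ctrl.get_state(); print(s)
E
```

```text
pics
scene {'intrinsics': array([[446.68788418,   0.        , 284.5286553 ],
       [  0.        , 446.68788418, 210.41394946],
       [  0.        ,   0.        ,   1.        ]]), 'cam_to_world': array([[-0.62626086, -0.51656882,  0.58391266,  1.21333221],
       [ 0.77961146, -0.41670713,  0.46750524,  0.47669317],
       [ 0.00182194,  0.74800523,  0.66369033,  0.82098655],
       [ 0.        ,  0.        ,  0.        ,  1.        ]])}
top {'intrinsics': array([[463.73152291,   0.        , 280.69259216],
       [  0.        , 463.73152291, 209.68026399],
       [  0.        ,   0.        ,   1.        ]]), 'cam_to_world': array([[ 0.02853612,  0.99300588, -0.11456445,  0.46770705],
       [-0.99955051,  0.02729305, -0.01240464, -0.03357074],
       [-0.00919106,  0.11486693,  0.99333837,  1.23280281],
       [ 0.        ,  0.        ,  0.        ,  1.        ]])}
{'time': 0.1, 'qpos': array([ 1.08400184e+00,  2.87128322e-01,  1.57799504e+00,  1.36852161e-05,
        1.27858196e+00, -1.49995094e-01]), 'dq': array([ 0.00091444, -0.00255082, -0.0034332 ,  0.00087738, -0.00090229,
       -0.00163214]), 'joint_efforts': array([ 1.32194466e-03, -4.07302022e+01, -2.93698543e+01, -1.57709069e-04,
        3.42416351e-03, -4.19417844e-06]), 'eef_pos': array([0.22276048, 0.6365761 , 0.23007057]), 'tcp_rot': array([ 1.67606754e-01,  9.85853366e-01, -1.00119515e-03, -3.36899898e-04]), 'contact_force': array([-0.12773717,  0.08990363, -0.41138865]), 'wrist_torque': array([-0.02508331, -0.01395611, -0.0015646 ]), 'finger_force': 0.0, 'opening': 1.0000572119511488}
```

View pics/top0.png

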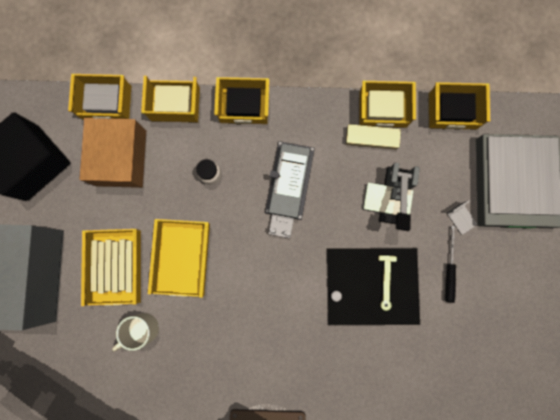

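View pics/scene0.png

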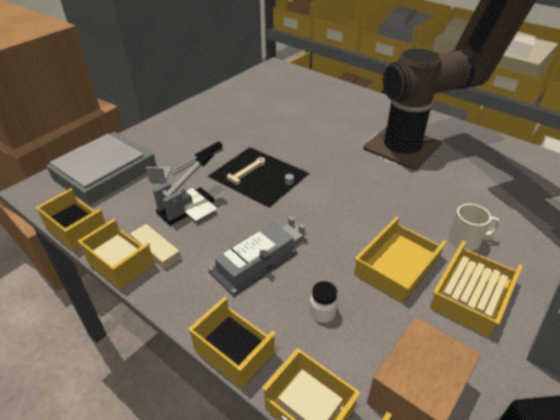

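The top view shows the gauge at about (290,185) with its carriage at (281,225), the link from (387,258) to (386,305), the empty bin at (180,258), the full bin at (110,267), and the punch at (403,195) with its pad at (403,221). I'll zoom in.

Run:
```python
import cv2,numpy as np
t=cv2.imread("pics/top0.png"); s=cv2.imread("pics/scene0.png")
def crop(im,x0,y0,x1,y1,k):
    c=cv2.resize(im[y0:y1,x0:x1],None,fx=k,fy=k,interpolation=cv2.INTER_CUBIC)
    for x in range(-(-x0//10)*10,x1,10):
        cv2.putText(c,str(x),(int((x-x0+.5)*k)-9,8),0,.3,(0,255,255),1); cv2.line(c,(int((x-x0+.5)*k),10),(int((x-x0+.5)*k),14),(0,255,255),1)
    for y in range(-(-y0//10)*10,y1,10):
        cv2.putText(c,str(y),(0,int((y-y0+.5)*k)+3),0,.3,(0,255,255),1); cv2.line(c,(20,int((y-y0+.5)*k)),(25,int((y-y0+.5)*k)),(0,255,255),1)
    return c
a=crop(t,258,135,325,245,5.4); b=crop(t,360,155,425,315,3.7)
o=np.zeros((600,600,3),np.uint8); o[:a.shape[0],:a.shape[1]]=a; o[:b.shape[0],365:365+b.shape[1]]=b[:, :235]
cv2.imwrite("pics/c1.png",o)
cv2.imwrite("pics/c2.png",crop(s,205,210,315,295,7))
```

```text
(no output)
```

View pics/c1.png

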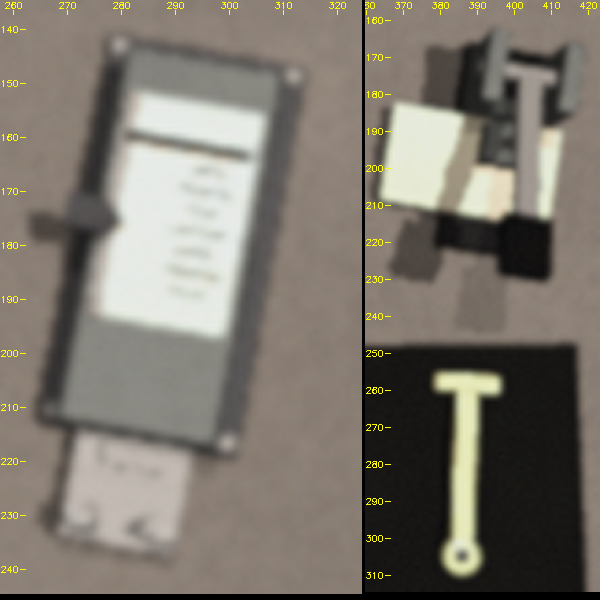

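View pics/c2.png

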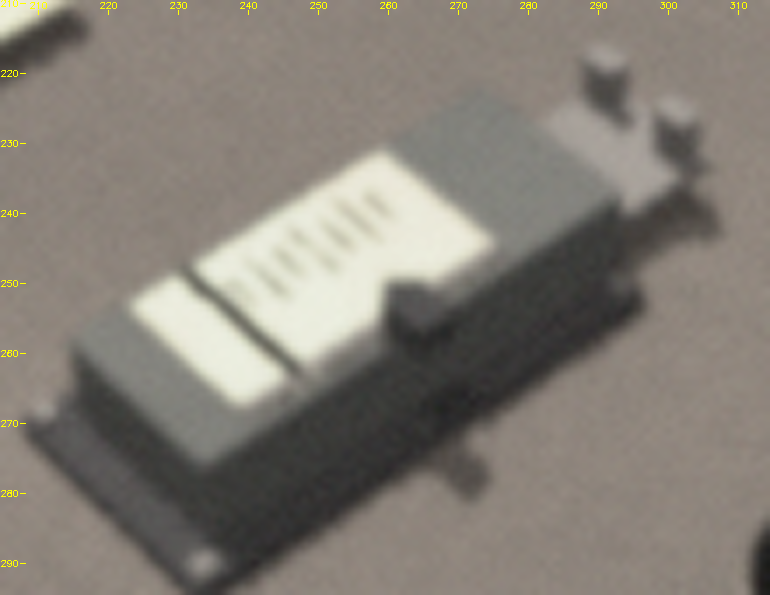

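```bash
cat > h.py <<'E'
import numpy as np
from plant import ctrl
from scipy.optimize import least_squares
M={n:ctrl.camera_model(n) for n in("scene","top")}
def proj(n,P):
    T=M[n]["cam_to_world"];c=(np.atleast_2d(P)-T[:3,3])@T[:3,:3]
    q=(c*[1,-1,-1])@M[n]["intrinsics"].T
    return q[:,:2]/q[:,2:]
def ray(n,u,z):
    T=M[n]["cam_to_world"];d=np.linalg.inv(M[n]["intrinsics"])@[*u,1]
    d=T[:3,:3]@(d*[1,-1,-1]); return T[:3,3]+d*(z-T[2,3])/d[2]
def tf(p,L):
    c,s=np.cos(p[2]),np.sin(p[2]);L=np.atleast_2d(L)
    return np.c_[p[0]+c*L[:,0]-s*L[:,1],p[1]+s*L[:,0]+c*L[:,1],L[:,2]]
def fit(obs,p0):
    f=lambda p:np.concatenate([(proj(n,tf(p,L))-u).ravel() for n,L,u in obs])
    r=least_squares(f,p0,loss='soft_l1'); return r.x,r.fun.reshape(-1,2)
A=lambda p:np.array(p)/5.4+[257.5,134.5]
B=lambda p:(np.array(p)-[365,0])/3.7+[359.5,154.5]
S=lambda p:np.array(p)/7+[204.5,209.5]
E
python3 - <<'E'
from h import *
np.set_printoptions(precision=4,suppress=True)
top=[[.15,.038,.05],[.15,-.038,.05],[-.035,-.038,.05],[-.035,.038,.05]]
base=[[.165,.05,.01],[.165,-.05,.01],[-.035,-.05,.01],[-.035,.05,.01]]
post=[[-.078,.019,.048],[-.078,-.019,.048]]
ot=("top",np.array(top+base+post),A([[131,50],[278,70],[213,440],[62,403],[110,32],[308,66],[240,458],[35,425],[78,523],[150,530]]))
os=("scene",np.array(top+post),S([[203,468],[75,350],[480,85],[615,198],[677,105],[607,55]]))
g0=[.6,-.05,-.1]
for o in([ot],[os],[ot,os]):
    p,r=fit(o,g0);print(p);
print(r)
np.save("g.npy",p)
def ing(w):
    c,s=np.cos(p[2]),np.sin(p[2]);d=w[:2]-p[:2];return c*d[0]+s*d[1],-s*d[0]+c*d[1]
for z in(.052,.058,.064):
  print(z)
  for nm,n,u in(("pt+","top",A([127,134])),("pt-","top",A([248,157])),("pt-","scene",S([185,265])),("pt+","scene",S([300,373])),("ix","top",A([120,222])),("ix","scene",S([387,287]))):
    print(nm,n,np.round(ing(ray(n,u,z)),4))
print("nest",tf(p,[-.058,0,.024]),"posts",tf(p,[-.078,0,.024]))
for nm,u,z in(("head",[468,384],.018),("h+",[434,382],.018),("h-",[501,386],.018),("eye",[462,556],.018),("mid",[466,460],.018),("pad",[525,248],.137),("hinge",[530,72],.075)): print(nm,ray("top",B(u),z))
for u in([151,221],[208,221],[206,297],[150,296]): print("bin",ray("top",u,.055))
for u in([153,225],[204,223],[201,293],[152,293]): print("binfl",ray("top",u,.004))
E
```

```text
[ 0.6263 -0.0293 -0.1545]
[ 0.6257 -0.0301 -0.1432]
[ 0.6261 -0.0296 -0.1508]
[[-0.7632 -1.0491]
 [ 0.7044  0.2587]
 [ 0.3667  1.2589]
 [-0.8337  2.8817]
 [-0.1289  0.0065]
 [-0.2933  0.0823]
 [-0.567   0.2174]
 [ 0.2636 -0.3332]
 [ 0.4826 -1.513 ]
 [ 1.7625 -0.173 ]
 [ 0.2229  0.6363]
 [-1.6143 -1.2328]
 [ 0.2632 -0.1219]
 [ 1.6599 -0.5643]
 [ 0.0043  1.1371]
 [-0.3538  0.7287]]
0.052
pt+ top [0.1061 0.03  ]
pt- top [ 0.1052 -0.0292]
pt- scene [ 0.1001 -0.037 ]
pt+ scene [0.1021 0.0272]
ix top [0.0632 0.0256]
ix scene [0.0562 0.017 ]
0.058
pt+ top [0.1047 0.0297]
pt- top [ 0.1039 -0.0292]
pt- scene [ 0.1033 -0.0321]
pt+ scene [0.1053 0.0316]
ix top [0.0621 0.0253]
ix scene [0.0597 0.0215]
0.064
pt+ top [0.1034 0.0294]
pt- top [ 0.1026 -0.0292]
pt- scene [ 0.1064 -0.0273]
pt+ scene [0.1084 0.036 ]
ix top [0.061  0.0251]
ix scene [0.0632 0.0259]
nest [[ 0.5688 -0.0209  0.024 ]] posts [[ 0.549  -0.0179  0.024 ]]
head [ 0.4883 -0.2992  0.018 ]
h+ [ 0.489  -0.2754  0.018 ]
h- [ 0.4875 -0.3224  0.018 ]
eye [ 0.3692 -0.2953  0.018 ]
mid [ 0.4354 -0.298   0.018 ]
pad [ 0.5738 -0.3094  0.137 ]
hinge [ 0.7007 -0.3286  0.075 ]
bin [0.5653 0.3117 0.055 ]
bin [0.5694 0.1659 0.055 ]
bin [0.3782 0.162  0.055 ]
bin [0.3766 0.3028 0.055 ]
binfl [0.559  0.3207 0.004 ]
binfl [0.5681 0.1849 0.004 ]
binfl [0.3843 0.184  0.004 ]
binfl [0.3805 0.3125 0.004 ]
```

>>> move_arm:
  plan:
    - {"x": -0.193,"y": -0.159,"z": 0,"yaw": -0.304,"fingers": 0}
    - {"x": -0.193,"y": -0.159,"z": 0,"yaw": -0.304,"fingers": 0}
    - {"x": -0.193,"y": -0.159,"z": 0,"yaw": -0.304,"fingers": 0}
    - {"x": -0.193,"y": -0.159,"z": 0,"yaw": -0.304,"fingers": 0}
    - {"x": -0.193,"y": -0.159,"z": 0,"yaw": -0.304,"fingers": 0}

```text
time: 0.6
eef_pos: [0.3526, 0.4219, 0.2308]
tcp_rot: [0.016, 1.0, -0.0, -0.0]
contact_force: [0.5, -0.4, -0.3]
opening: 1.001
finger_force: 0.0
```

```bash
cat > d.py <<'E'
# usage: d.py x y z psi : shift in tool axes from the measured pose
import sys
from h import *
from scipy.spatial.transform import Rotation as R
def rep(*t):
    s=ctrl.get_state();r=R.from_quat(s["tcp_rot"]);y=r.as_matrix()[:,1];psi=np.arctan2(y[1],y[0])
    print("t",round(s["time"],2),"pos",s["eef_pos"].round(4),"psi",psi.round(4),"tilt",r.as_matrix()[:,2].round(4),"F",s["contact_force"].round(2),"open",round(s["opening"],3),"grip",round(s["finger_force"],1))
    if t: print("shift",r.inv().apply(np.array(t[:3])-s["eef_pos"]).round(4),"yaw",round(psi-t[3],4))
if __name__=="__main__": rep(*map(float,sys.argv[1:]))
E
python3 d.py .55 .1 .23 1.538
```

```text
t 0.6 pos [0.3526 0.4219 0.2308] psi 1.5385 tilt [-5.e-04 -5.e-04 -1.e+00] F [ 0.54 -0.37 -0.35] open 1.001 grip 0.0
shift [-0.2077 -0.3154  0.0009] yaw 0.0005
```

>>> move_arm:
  plan:
    - {"x": -0.14,"y": -0.21,"fingers": 0,"z": 0,"yaw": 0}
    - {"x": -0.14,"y": -0.21,"fingers": 0,"z": 0,"yaw": 0}
    - {"x": -0.14,"y": -0.21,"fingers": 0,"z": 0,"yaw": 0}
    - {"x": -0.14,"y": -0.21,"fingers": 0,"z": 0,"yaw": 0}
    - {"x": -0.14,"y": -0.21,"fingers": 0,"z": 0,"yaw": 0}

```text
time: 1.1
eef_pos: [0.4845, 0.2094, 0.231]
tcp_rot: [0.016, 1.0, 0.0, -0.0]
contact_force: [0.5, 1.1, -0.4]
opening: 0.998
finger_force: 0.0
```

>>> move_arm:
  plan:
    - {"x": 0.03,"y": -0.25,"fingers": 0,"z": 0,"yaw": 0}
    - {"x": 0.03,"y": -0.25,"fingers": 0,"z": 0,"yaw": 0}
    - {"x": 0.03,"y": -0.25,"fingers": 0,"z": 0,"yaw": 0}
    - {"x": 0.03,"y": -0.25,"fingers": 0,"z": 0,"yaw": 0}
    - {"x": 0.03,"y": -0.25,"fingers": 0,"z": 0,"yaw": 0}

```text
time: 1.6
eef_pos: [0.4452, -0.0374, 0.231]
tcp_rot: [0.016, 1.0, 0.0, -0.0]
contact_force: [1.5, 0.6, -0.1]
opening: 0.996
finger_force: 0.0
```

```bash
python3 d.py .4288 -.2973 .06 1.538
```

```text
t 1.6 pos [ 0.4452 -0.0374  0.231 ] psi 1.5383 tilt [-1.e-04  0.e+00 -1.e+00] F [ 1.46  0.63 -0.08] open 0.996 grip 0.0
shift [ 0.0079 -0.2603  0.171 ] yaw 0.0003
```

>>> move_arm:
  plan:
    - {"x": 0.007,"y": -0.245,"fingers": 0,"z": 0.04,"yaw": 0}
    - {"x": 0.007,"y": -0.245,"fingers": 0,"z": 0.04,"yaw": 0}
    - {"x": 0.007,"y": -0.245,"fingers": 0,"z": 0.04,"yaw": 0}
    - {"x": 0.007,"y": -0.245,"fingers": 0,"z": 0.04,"yaw": 0}
    - {"x": 0.007,"y": -0.245,"fingers": 0,"z": 0.04,"yaw": 0}

```text
time: 2.1
eef_pos: [0.4303, -0.2823, 0.1907]
tcp_rot: [0.017, 1.0, 0.0, -0.0]
contact_force: [1.0, -0.1, 0.7]
opening: 0.998
finger_force: 0.0
```

```bash
python3 d.py .4288 -.2973 .05 1.538
```

```text
t 2.1 pos [ 0.4303 -0.2823  0.1907] psi 1.5373 tilt [-1.e-04  4.e-04 -1.e+00] F [ 1.   -0.05  0.73] open 0.998 grip 0.0
shift [ 0.0009 -0.0151  0.1407] yaw -0.0007
```

>>> move_arm:
  plan:
    - {"x": 0.001,"y": -0.015,"fingers": 0,"z": 0.05,"yaw": 0}
    - {"x": 0.001,"y": -0.015,"fingers": 0,"z": 0.1,"yaw": 0}
    - {"x": 0.001,"y": -0.015,"fingers": 0,"z": 0.14,"yaw": 0}
    - {"x": 0.001,"y": -0.015,"fingers": 0,"z": 0.16,"yaw": 0}
    - {"x": 0.001,"y": -0.015,"fingers": 0,"z": 0.16,"yaw": 0}

```text
time: 2.6
eef_pos: [0.4268, -0.2927, 0.027]
tcp_rot: [0.017, 1.0, 0.003, -0.003]
contact_force: [0.6, -0.0, -0.8]
opening: 1.001
finger_force: 0.0
```

```bash
python3 d.py .4288 -.2973 .008 1.538
```

```text
t 2.6 pos [ 0.4268 -0.2927  0.027 ] psi 1.5376 tilt [-0.0067  0.0068 -1.    ] F [ 0.57 -0.03 -0.78] open 1.001 grip 0.0
shift [-0.0023 -0.0046  0.019 ] yaw -0.0004
```

>>> move_arm:
  plan:
    - {"x": 0,"y": 0,"fingers": 0,"z": 0,"yaw": 0}
    - {"x": -0.001,"y": 0,"fingers": 0,"z": 0.01,"yaw": 0}
    - {"x": -0.001,"y": 0,"fingers": 0,"z": 0.02,"yaw": 0}
    - {"x": -0.001,"y": 0,"fingers": 0,"z": 0.02,"yaw": 0}
    - {"x": -0.001,"y": 0,"fingers": 0,"z": 0.02,"yaw": 0}

```text
time: 3.1
eef_pos: [0.4306, -0.2953, 0.0114]
tcp_rot: [0.016, 1.0, -0.0, -0.0]
contact_force: [-0.5, 0.3, 0.5]
opening: 0.997
finger_force: 0.0
```

```bash
python3 d.py .4288 -.2973 .008 1.538
```

```text
t 3.1 pos [ 0.4306 -0.2953  0.0114] psi 1.5382 tilt [-0. -0. -1.] F [-0.45  0.26  0.47] open 0.997 grip 0.0
shift [ 0.0018 -0.0021  0.0034] yaw 0.0002
```

>>> move_arm:
  plan:
    - {"x": 0.002,"y": -0.002,"fingers": 0,"z": 0.004,"yaw": 0}
    - {"x": 0.002,"y": -0.002,"fingers": 1,"z": 0.004,"yaw": 0}
    - {"x": 0.002,"y": -0.002,"fingers": 1,"z": 0.004,"yaw": 0}
    - {"x": 0.002,"y": -0.002,"fingers": 1,"z": 0.004,"yaw": 0}
    - {"x": 0.002,"y": -0.002,"fingers": 1,"z": 0.004,"yaw": 0}
  force: 60

```text
time: 3.6
eef_pos: [0.4286, -0.2974, 0.0075]
tcp_rot: [0.016, 1.0, -0.0, 0.0]
contact_force: [-0.5, -0.1, -1.0]
opening: 0.33
finger_force: 0.0
```

>>> move_arm:
  plan:
    - {"x": 0,"y": 0,"fingers": 1,"z": 0,"yaw": 0}
    - {"x": 0,"y": 0,"fingers": 1,"z": 0,"yaw": 0}
    - {"x": 0,"y": 0,"fingers": 1,"z": 0,"yaw": 0}
    - {"x": 0,"y": 0,"fingers": 1,"z": 0,"yaw": 0}
    - {"x": 0,"y": 0,"fingers": 1,"z": 0,"yaw": 0}

```text
time: 4.1
eef_pos: [0.4288, -0.2975, 0.0077]
tcp_rot: [0.016, 1.0, -0.0, 0.0]
contact_force: [-1.2, 0.5, 3.3]
opening: 0.142
finger_force: 61.9
```

```bash
python3 d.py .51 -.012 .09 1.42
python3 - <<'E'
from h import *
import cv2
for n in("top","scene"): cv2.imwrite(f"pics/{n}1.png",ctrl.read_camera(n)[:,:,::-1])
print(proj("top",[.43,-.297,.018]),proj("scene",[.43,-.297,.018]))
E
```

```text
t 4.1 pos [ 0.4288 -0.2975  0.0077] psi 1.538 tilt [ 5.e-04 -5.e-04 -1.e+00] F [-1.2   0.54  3.3 ] open 0.142 grip 61.9
shift [-0.0718  0.288  -0.0824] yaw 0.118
[[386.42346122 280.90500033]] [[246.84115865 168.65035006]]
```

>>> move_arm:
  plan:
    - {"x": 0,"y": 0,"fingers": 1,"z": -0.04,"yaw": 0}
    - {"x": 0,"y": 0,"fingers": 1,"z": -0.085,"yaw": 0}
    - {"x": -0.012,"y": 0.048,"fingers": 1,"z": -0.085,"yaw": 0.03}
    - {"x": -0.024,"y": 0.096,"fingers": 1,"z": -0.085,"yaw": 0.06}
    - {"x": -0.036,"y": 0.144,"fingers": 1,"z": -0.085,"yaw": 0.09}

```text
time: 4.7
eef_pos: [0.4691, -0.1531, 0.0922]
tcp_rot: [0.063, 0.998, 0.0, 0.0]
contact_force: [0.0, 0.0, -0.7]
opening: 0.138
finger_force: 61.4
```

```bash
python3 d.py .51 -.012 .09 1.42
```

```text
t 4.7 pos [ 0.4691 -0.1531  0.0922] psi 1.445 tilt [ 2.e-04  1.e-04 -1.e+00] F [ 0.04  0.04 -0.75] open 0.138 grip 61.4
shift [-0.0229  0.1452  0.0022] yaw 0.025
```

>>> move_arm:
  plan:
    - {"x": -0.023,"y": 0.145,"fingers": 1,"z": 0,"yaw": 0.025}
    - {"x": -0.023,"y": 0.145,"fingers": 1,"z": 0,"yaw": 0.025}
    - {"x": -0.023,"y": 0.145,"fingers": 1,"z": 0,"yaw": 0.025}
    - {"x": -0.023,"y": 0.145,"fingers": 1,"z": 0,"yaw": 0.025}
    - {"x": -0.023,"y": 0.145,"fingers": 1,"z": 0,"yaw": 0.025}

```text
time: 5.2
eef_pos: [0.5092, -0.0122, 0.0915]
tcp_rot: [0.072, 0.997, -0.0, -0.001]
contact_force: [0.3, -0.4, -1.1]
opening: 0.139
finger_force: 61.4
```

```bash
python3 d.py .51 -.012 .09 1.42
python3 - <<'E'
from h import *
import cv2
t=ctrl.read_camera("top")[:,:,::-1]; s=ctrl.read_camera("scene")[:,:,::-1]
cv2.imwrite("pics/top2.png",t);cv2.imwrite("pics/scene2.png",s)
a=cv2.resize(t[175:275,245:320],None,fx=5,fy=5,interpolation=cv2.INTER_CUBIC)
b=cv2.resize(s[170:270,255:335],None,fx=5,fy=5,interpolation=cv2.INTER_CUBIC)
cv2.imwrite("pics/c3.png",np.hstack([a,b]))
E
```

```text
t 5.2 pos [ 0.5092 -0.0122  0.0915] psi 1.4261 tilt [-0.0016  0.     -1.    ] F [ 0.31 -0.41 -1.09] open 0.139 grip 61.4
shift [-0.0007  0.0003  0.0015] yaw 0.0061
```

View pics/c3.png

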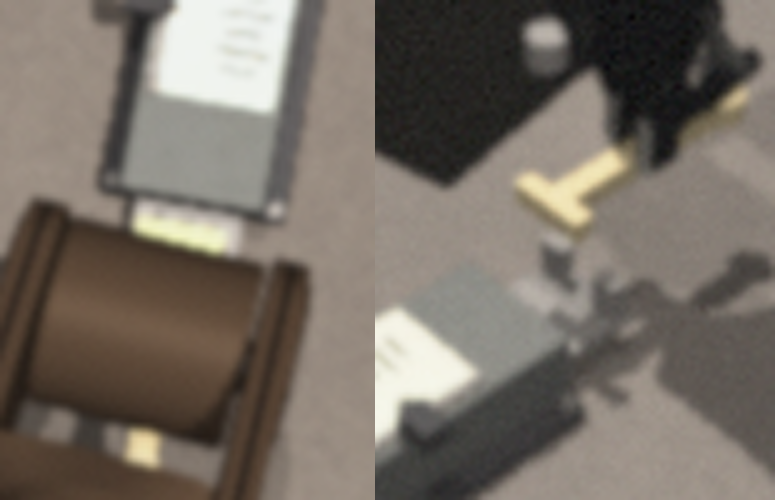

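The head sits over the carriage: in the top crop it spans (133..227, 205..250), and in the scene crop its centre is near (553,203). I'll check that numerically against the nest.

```bash
python3 - <<'E'
from h import *
z=.1018
print("scene",ray("scene",np.array([553-375,203])/5+[254.5,169.5],z),"top",ray("top",np.array([180,228])/5+[244.5,174.5],z))
s=ctrl.get_state();p=s["eef_pos"];psi=1.4261-np.pi/2
print("expected",p[:2]+.06*np.array([np.cos(psi),np.sin(psi)]))
g=np.load("g.npy");print("nest",tf(g,[-.058,0,.024]))
for u in([528-375,183],[585-375,222]):print(ray("scene",np.array(u)/5+[254.5,169.5],z))
E
python3 d.py .5095 -.012 .028 1.42
```

```text
scene [ 0.57120588 -0.02009482  0.1018    ] top [ 0.57245909 -0.01970853  0.1018    ]
expected [ 0.56867936 -0.02263248]
nest [[ 0.56877068 -0.0208962   0.024     ]]
[ 0.56728597 -0.03879679  0.1018    ]
[5.72365862e-01 4.15256639e-04 1.01800000e-01]
t 5.3 pos [ 0.5093 -0.014   0.0917] psi 1.4225 tilt [-1.1e-03 -1.0e-04 -1.0e+00] F [-0.41 -0.29 -1.65] open 0.146 grip 61.4
shift [0.     0.002  0.0637] yaw 0.0025
```

>>> move_arm:
  plan:
    - {"x": -0.001,"y": 0.001,"fingers": 1,"z": 0.0,"yaw": 0}
    - {"x": -0.001,"y": 0.001,"fingers": 1,"z": 0.015,"yaw": 0}
    - {"x": -0.001,"y": 0.001,"fingers": 1,"z": 0.03,"yaw": 0}
    - {"x": -0.001,"y": 0.001,"fingers": 1,"z": 0.037,"yaw": 0}
    - {"x": -0.001,"y": 0.001,"fingers": 1,"z": 0.037,"yaw": 0}

```text
time: 5.8
eef_pos: [0.51, -0.0133, 0.0542]
tcp_rot: [0.075, 0.997, 0.0, -0.001]
contact_force: [-0.1, 0.6, 0.0]
opening: 0.138
finger_force: 61.4
```

```bash
python3 d.py .5095 -.012 .029 1.42
```

```text
t 5.8 pos [ 0.51   -0.0133  0.0542] psi 1.4212 tilt [-2.7e-03  6.0e-04 -1.0e+00] F [-0.09  0.63  0.03] open 0.138 grip 61.4
shift [0.0006 0.0012 0.0252] yaw 0.0012
```

>>> move_arm:
  plan:
    - {"x": 0,"y": 0.001,"fingers": 1,"z": 0.008,"yaw": 0}
    - {"x": 0,"y": 0.001,"fingers": 1,"z": 0.016,"yaw": 0}
    - {"x": 0,"y": 0.001,"fingers": 1,"z": 0.021,"yaw": 0}
    - {"x": 0,"y": 0.001,"fingers": 1,"z": 0.025,"yaw": 0}
    - {"x": 0,"y": 0.001,"fingers": 1,"z": 0.025,"yaw": 0}

```text
time: 6.3
eef_pos: [0.5106, -0.0115, 0.0296]
tcp_rot: [0.074, 0.997, 0.0, -0.001]
contact_force: [-0.3, -0.0, -0.2]
opening: 0.145
finger_force: 61.4
```

```bash
python3 d.py .5095 -.012 .029 1.42
python3 - <<'E'
from h import *
import cv2
t=ctrl.read_camera("top")[:,:,::-1]; s=ctrl.read_camera("scene")[:,:,::-1]
a=cv2.resize(t[145:265,248:323],None,fx=5,fy=5,interpolation=cv2.INTER_CUBIC)
b=cv2.resize(s[180:300,245:325],None,fx=5,fy=5,interpolation=cv2.INTER_CUBIC)
cv2.imwrite("pics/c4.png",np.hstack([a,b]))
E
```

```text
t 6.3 pos [ 0.5106 -0.0115  0.0296] psi 1.4231 tilt [-1.3e-03  3.0e-04 -1.0e+00] F [-0.26 -0.01 -0.15] open 0.145 grip 61.4
shift [ 0.0011 -0.0007  0.0006] yaw 0.0031
```

View pics/c4.png

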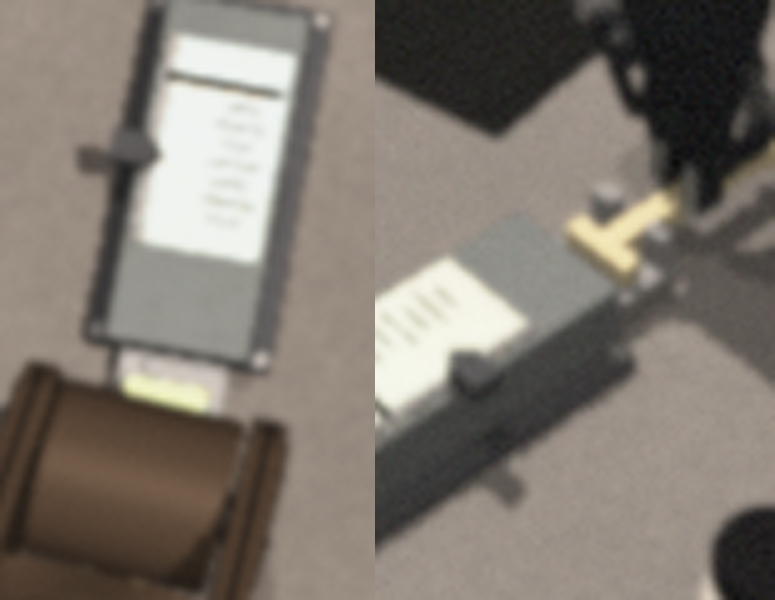

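The head is down behind both posts (scene crop around (605,245)) and the pointer is still at home. Starting the pull.

>>> move_arm:
  plan:
    - {"x": 0.006,"y": 0,"fingers": 1,"z": 0.001,"yaw": 0}
    - {"x": 0.012,"y": 0,"fingers": 1,"z": 0.001,"yaw": 0}
    - {"x": 0.018,"y": 0,"fingers": 1,"z": 0.001,"yaw": 0}
    - {"x": 0.024,"y": 0,"fingers": 1,"z": 0.001,"yaw": 0}
    - {"x": 0.03,"y": 0,"fingers": 1,"z": 0.001,"yaw": 0}

```text
time: 6.9
eef_pos: [0.4831, -0.0074, 0.0303]
tcp_rot: [0.074, 0.997, -0.0, 0.003]
contact_force: [6.5, 0.1, -2.8]
opening: 0.139
finger_force: 61.1
```

>>> move_arm:
  plan:
    - {"x": 0.004,"y": 0,"fingers": 1,"z": 0,"yaw": 0}
    - {"x": 0.008,"y": 0,"fingers": 1,"z": 0,"yaw": 0}
    - {"x": 0.01,"y": 0,"fingers": 1,"z": 0,"yaw": 0}
    - {"x": 0.01,"y": 0,"fingers": 1,"z": 0,"yaw": 0}
    - {"x": 0.01,"y": 0,"fingers": 1,"z": 0,"yaw": 0}

```text
time: 7.4
eef_pos: [0.4743, -0.0062, 0.0307]
tcp_rot: [0.074, 0.997, -0.0, 0.004]
contact_force: [7.9, 0.4, -3.5]
opening: 0.144
finger_force: 61.0
```

```bash
python3 d.py .5095 -.012 .029 1.42
cat > pt.py <<'E'
import sys,cv2
from h import *
t=ctrl.read_camera("top")[:,:,::-1]; s=ctrl.read_camera("scene")[:,:,::-1]
a=cv2.resize(t[135:245,258:325],None,fx=5.4,fy=5.4,interpolation=cv2.INTER_CUBIC)
b=cv2.resize(s[215:299,205:262],None,fx=7,fy=7,interpolation=cv2.INTER_CUBIC)
o=np.zeros((600,780,3),np.uint8);o[:a.shape[0],:a.shape[1]]=a;o[:b.shape[0],370:370+b.shape[1]]=b
cv2.imwrite(sys.argv[1],o)
# darkness profile along gauge x at top of scale (z .058), gauge y -0.02..0.01
g=np.load("g.npy");xs=np.arange(.035,.12,.001)
for n,im in(("top",t),("scene",s)):
    gr=cv2.cvtColor(np.ascontiguousarray(im),cv2.COLOR_BGR2GRAY)
    v=np.mean([cv2.remap(gr,*[q.astype(np.float32).reshape(-1,1) for q in proj(n,tf(g,np.c_[xs,xs*0+y,xs*0+.058])).T],cv2.INTER_LINEAR).ravel().astype(float) for y in np.arange(-.025,.015,.004)],0)
    i=v.argmin();w=np.clip(v.max()*.7-v[max(0,i-4):i+5],0,None);print(n,"pointer x",round(float((xs[max(0,i-4):i+5]*w).sum()/w.sum()),4),v.min(),v.max())
E
python3 pt.py pics/c5.png
```

```text
t 7.4 pos [ 0.4743 -0.0062  0.0307] psi 1.4221 tilt [ 0.0083 -0.0011 -1.    ] F [ 7.91  0.44 -3.48] open 0.144 grip 61.0
shift [-0.0357 -0.0006  0.002 ] yaw 0.0021
top pointer x 0.0777 127.1 241.0
scene pointer x 0.0792 136.4 244.2
```

>>> move_arm:
  plan:
    - {"x": 0.004,"y": 0,"fingers": 1,"z": 0.001,"yaw": 0}
    - {"x": 0.008,"y": 0,"fingers": 1,"z": 0.001,"yaw": 0}
    - {"x": 0.012,"y": 0,"fingers": 1,"z": 0.001,"yaw": 0}
    - {"x": 0.014,"y": 0,"fingers": 1,"z": 0.001,"yaw": 0}
    - {"x": 0.014,"y": 0,"fingers": 1,"z": 0.001,"yaw": 0}

```text
time: 8.0
eef_pos: [0.4622, -0.0043, 0.0306]
tcp_rot: [0.074, 0.997, -0.0, 0.007]
contact_force: [11.8, 0.0, -1.9]
opening: 0.143
finger_force: 61.0
```

```bash
python3 d.py;python3 pt.py pics/c6.png
```

```text
t 8.0 pos [ 0.4622 -0.0043  0.0306] psi 1.4217 tilt [ 0.0131 -0.0016 -0.9999] F [11.76  0.02 -1.95] open 0.143 grip 61.0
top pointer x 0.0656 148.4 240.4
scene pointer x 0.0669 137.0 243.8
```

View pics/c6.png

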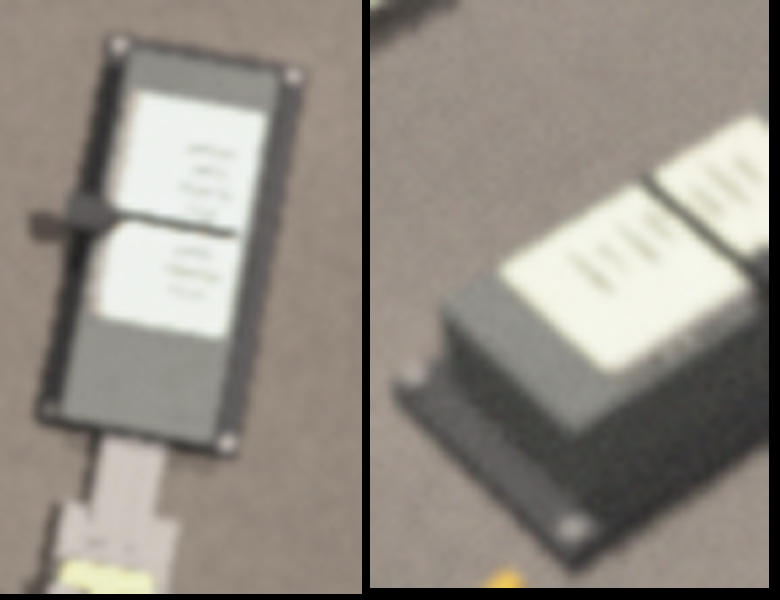

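The pointer (from (118,213) to (237,233)) is about 5 crop pixels, or 3 mm, short of the index tip near (120,219). I'll pull 3 mm more and hold.

>>> move_arm:
  plan:
    - {"x": 0.0015,"y": 0,"fingers": 1,"z": 0,"yaw": 0}
    - {"x": 0.003,"y": 0,"fingers": 1,"z": 0,"yaw": 0}
    - {"x": 0.003,"y": 0,"fingers": 1,"z": 0,"yaw": 0}
    - {"x": 0.003,"y": 0,"fingers": 1,"z": 0,"yaw": 0}
    - {"x": 0.003,"y": 0,"fingers": 1,"z": 0,"yaw": 0}

```text
time: 8.6
eef_pos: [0.4596, -0.0039, 0.0306]
tcp_rot: [0.075, 0.997, -0.0, 0.007]
contact_force: [11.2, 1.1, -4.0]
opening: 0.14
finger_force: 61.0
```

```bash
python3 d.py;python3 pt.py pics/c7.png
```

```text
t 8.6 pos [ 0.4596 -0.0039  0.0306] psi 1.4216 tilt [ 0.0137 -0.0016 -0.9999] F [11.22  1.06 -3.96] open 0.14 grip 61.0
top pointer x 0.0628 142.0 240.1
scene pointer x 0.0644 129.0 243.8
```

View pics/c7.png

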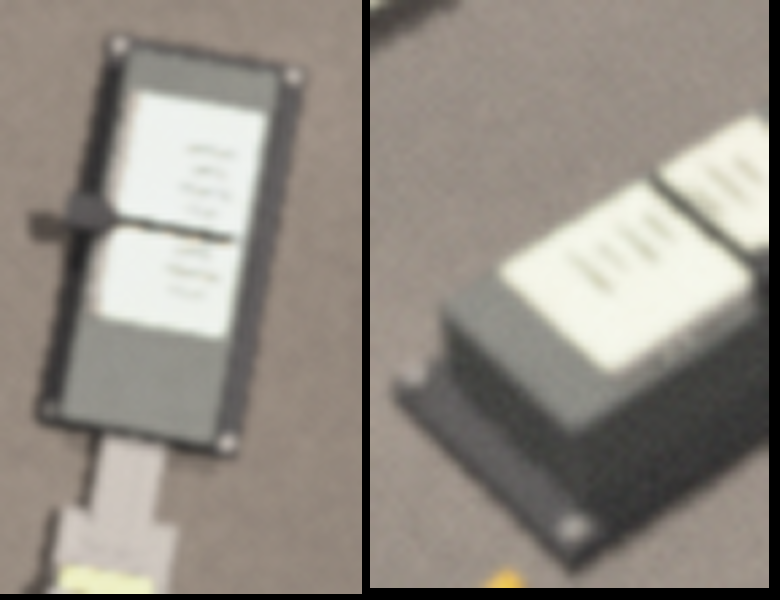

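The pointer now meets the index tip at about (120,219), level within roughly 1 mm. Holding for two seconds or more.

>>> move_arm:
  plan:
    - {"x": 0,"y": 0,"fingers": 1,"z": 0,"yaw": 0}
    - {"x": 0,"y": 0,"fingers": 1,"z": 0,"yaw": 0}
    - {"x": 0,"y": 0,"fingers": 1,"z": 0,"yaw": 0}
    - {"x": 0,"y": 0,"fingers": 1,"z": 0,"yaw": 0}
    - {"x": 0,"y": 0,"fingers": 1,"z": 0,"yaw": 0}

```text
time: 9.2
eef_pos: [0.4597, -0.0039, 0.0306]
tcp_rot: [0.075, 0.997, -0.0, 0.007]
contact_force: [11.6, 0.8, -4.6]
opening: 0.143
finger_force: 61.0
```

>>> move_arm:
  plan:
    - {"x": 0,"y": 0,"fingers": 1,"z": 0,"yaw": 0}
    - {"x": 0,"y": 0,"fingers": 1,"z": 0,"yaw": 0}
    - {"x": 0,"y": 0,"fingers": 1,"z": 0,"yaw": 0}
    - {"x": 0,"y": 0,"fingers": 1,"z": 0,"yaw": 0}
    - {"x": 0,"y": 0,"fingers": 1,"z": 0,"yaw": 0}

```text
time: 9.7
eef_pos: [0.4596, -0.0039, 0.0306]
tcp_rot: [0.075, 0.997, -0.0, 0.007]
contact_force: [11.3, 2.1, -3.7]
opening: 0.142
finger_force: 61.0
```

>>> move_arm:
  plan:
    - {"x": 0,"y": 0,"fingers": 1,"z": 0,"yaw": 0}
    - {"x": 0,"y": 0,"fingers": 1,"z": 0,"yaw": 0}
    - {"x": 0,"y": 0,"fingers": 1,"z": 0,"yaw": 0}
    - {"x": 0,"y": 0,"fingers": 1,"z": 0,"yaw": 0}
    - {"x": 0,"y": 0,"fingers": 1,"z": 0,"yaw": 0}

```text
time: 10.2
eef_pos: [0.4596, -0.0039, 0.0306]
tcp_rot: [0.075, 0.997, -0.0, 0.007]
contact_force: [10.3, 0.3, -3.1]
opening: 0.139
finger_force: 61.0
```

>>> move_arm:
  plan:
    - {"x": 0,"y": 0,"fingers": 1,"z": 0,"yaw": 0}
    - {"x": 0,"y": 0,"fingers": 1,"z": 0,"yaw": 0}
    - {"x": 0,"y": 0,"fingers": 1,"z": 0,"yaw": 0}
    - {"x": 0,"y": 0,"fingers": 1,"z": 0,"yaw": 0}
    - {"x": 0,"y": 0,"fingers": 1,"z": 0,"yaw": 0}

```text
time: 10.7
eef_pos: [0.4596, -0.0039, 0.0306]
tcp_rot: [0.075, 0.997, -0.0, 0.007]
contact_force: [11.5, 0.9, -3.3]
opening: 0.138
finger_force: 61.0
```

>>> move_arm:
  plan:
    - {"x": -0.006,"y": 0,"fingers": 1,"z": 0,"yaw": 0}
    - {"x": -0.012,"y": 0,"fingers": 1,"z": 0,"yaw": 0}
    - {"x": -0.018,"y": 0,"fingers": 1,"z": 0,"yaw": 0}
    - {"x": -0.024,"y": 0,"fingers": 1,"z": 0,"yaw": 0}
    - {"x": -0.03,"y": 0,"fingers": 1,"z": 0,"yaw": 0}

```text
time: 11.2
eef_pos: [0.4872, -0.0082, 0.0301]
tcp_rot: [0.074, 0.997, -0.0, 0.004]
contact_force: [4.3, -0.0, 1.1]
opening: 0.143
finger_force: 61.6
```

```bash
python3 d.py;python3 pt.py pics/c8.png
```

```text
t 11.2 pos [ 0.4872 -0.0082  0.0301] psi 1.4226 tilt [ 0.0071 -0.0013 -1.    ] F [ 4.32 -0.02  1.09] open 0.143 grip 61.6
top pointer x 0.0905 140.6 241.1
scene pointer x 0.0929 125.4 244.1
```

>>> move_arm:
  plan:
    - {"x": -0.004,"y": 0,"fingers": 1,"z": 0,"yaw": 0}
    - {"x": -0.008,"y": 0,"fingers": 1,"z": 0,"yaw": 0}
    - {"x": -0.012,"y": 0,"fingers": 1,"z": 0,"yaw": 0}
    - {"x": -0.016,"y": 0,"fingers": 1,"z": 0,"yaw": 0}
    - {"x": -0.019,"y": 0,"fingers": 1,"z": 0,"yaw": 0}

```text
time: 11.8
eef_pos: [0.5016, -0.0101, 0.0275]
tcp_rot: [0.074, 0.997, 0.0, -0.003]
contact_force: [-1.9, 0.8, 3.4]
opening: 0.141
finger_force: 61.8
```

>>> move_arm:
  plan:
    - {"x": -0.001,"y": 0,"fingers": 1,"z": 0,"yaw": 0}
    - {"x": -0.001,"y": 0,"fingers": 1,"z": 0,"yaw": 0}
    - {"x": -0.001,"y": 0,"fingers": 1,"z": 0,"yaw": 0}

```text
time: 12.1
eef_pos: [0.5034, -0.0104, 0.0277]
tcp_rot: [0.074, 0.997, 0.0, -0.001]
contact_force: [-0.4, -0.0, -0.1]
opening: 0.141
finger_force: 61.5
```

```bash
python3 d.py .468 .235 .1 1.57;python3 pt.py pics/c9.png
```

```text
t 12.1 pos [ 0.5034 -0.0104  0.0277] psi 1.4232 tilt [-1.6e-03  3.0e-04 -1.0e+00] F [-0.44 -0.04 -0.1 ] open 0.141 grip 61.5
shift [ 0.0712  0.2375 -0.0721] yaw -0.1468
top pointer x 0.104 148.4 242.0
scene pointer x 0.1053 136.6 244.6
```

>>> move_arm:
  plan:
    - {"x": -0.003,"y": 0,"fingers": 1,"z": 0,"yaw": 0}
    - {"x": -0.003,"y": 0,"fingers": 1,"z": -0.012,"yaw": 0}
    - {"x": -0.003,"y": 0,"fingers": 1,"z": -0.03,"yaw": 0}
    - {"x": -0.003,"y": 0,"fingers": 1,"z": -0.055,"yaw": 0}
    - {"x": -0.003,"y": 0,"fingers": 1,"z": -0.085,"yaw": 0}

```text
time: 12.7
eef_pos: [0.5065, -0.0109, 0.1141]
tcp_rot: [0.074, 0.997, 0.0, -0.001]
contact_force: [-1.0, -0.5, -0.4]
opening: 0.141
finger_force: 61.4
```

```bash
python3 d.py .474 .241 .11 1.596;python3 pt.py pics/c10.png
```

```text
t 12.7 pos [ 0.5065 -0.0109  0.1141] psi 1.423 tilt [-1.6e-03  4.0e-04 -1.0e+00] F [-1.04 -0.5  -0.4 ] open 0.141 grip 61.4
shift [0.0693 0.2444 0.0042] yaw -0.173
top pointer x 0.104 148.2 242.0
scene pointer x 0.1053 135.5 243.8
```

>>> move_arm:
  plan:
    - {"x": 0.013,"y": 0.046,"fingers": 1,"z": 0,"yaw": -0.035}
    - {"x": 0.026,"y": 0.092,"fingers": 1,"z": 0,"yaw": -0.07}
    - {"x": 0.04,"y": 0.139,"fingers": 1,"z": 0,"yaw": -0.105}
    - {"x": 0.053,"y": 0.186,"fingers": 1,"z": 0,"yaw": -0.14}
    - {"x": 0.066,"y": 0.233,"fingers": 1,"z": 0,"yaw": -0.17}

```text
time: 13.3
eef_pos: [0.4753, 0.2308, 0.1131]
tcp_rot: [-0.012, 1.0, -0.0, -0.0]
contact_force: [0.4, -0.0, -1.0]
opening: 0.138
finger_force: 61.4
```

```bash
python3 d.py .474 .241 .06 1.596
```

```text
t 13.3 pos [0.4753 0.2308 0.1131] psi 1.594 tilt [-3.e-04 -2.e-04 -1.e+00] F [ 0.44 -0.01 -0.98] open 0.138 grip 61.4
shift [0.0011 0.0102 0.0531] yaw -0.002
```

>>> move_arm:
  plan:
    - {"x": 0.001,"y": 0.01,"fingers": 1,"z": 0,"yaw": 0}
    - {"x": 0.001,"y": 0.01,"fingers": 1,"z": 0.025,"yaw": 0}
    - {"x": 0.001,"y": 0.01,"fingers": 1,"z": 0.04,"yaw": 0}
    - {"x": 0.001,"y": 0.01,"fingers": 1,"z": 0.04,"yaw": 0}
    - {"x": 0.001,"y": 0.01,"fingers": 1,"z": 0.04,"yaw": 0}

```text
time: 13.8
eef_pos: [0.4747, 0.2383, 0.0728]
tcp_rot: [-0.011, 1.0, -0.0, -0.001]
contact_force: [0.6, -0.5, -0.9]
opening: 0.143
finger_force: 61.4
```

```bash
python3 d.py .474 .241 .009 1.596
python3 - <<'E'
from h import *
import cv2
t=ctrl.read_camera("top")[:,:,::-1]; s=ctrl.read_camera("scene")[:,:,::-1]
a=cv2.resize(t[200:320,130:230],None,fx=4,fy=4,interpolation=cv2.INTER_CUBIC)
b=cv2.resize(s[190:310,350:450],None,fx=4,fy=4,interpolation=cv2.INTER_CUBIC)
cv2.imwrite("pics/c11.png",np.hstack([a,b]))
E
```

```text
t 13.8 pos [0.4747 0.2383 0.0728] psi 1.5918 tilt [-1.6e-03 -5.0e-04 -1.0e+00] F [ 0.63 -0.47 -0.92] open 0.143 grip 61.4
shift [0.0006 0.0027 0.0638] yaw -0.0042
```

View pics/c11.png

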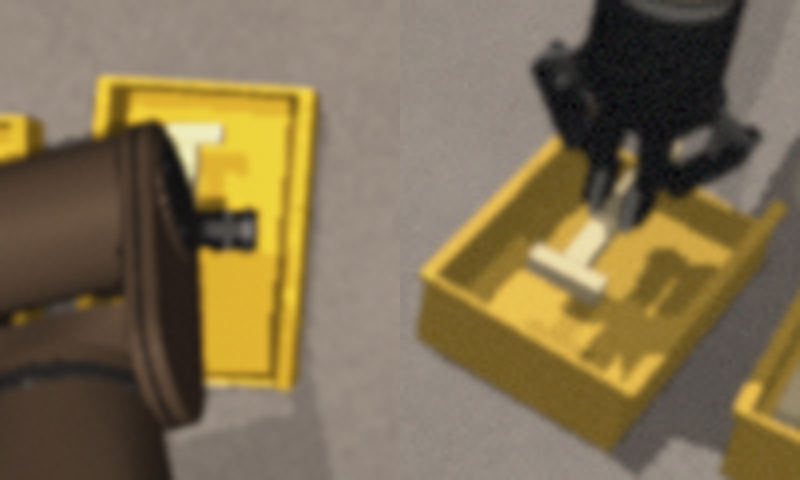

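The link is centred over the empty bin, inside all four walls. The bin looks turned slightly clockwise, so I'll yaw a little and lower.

>>> move_arm:
  plan:
    - {"x": 0.001,"y": 0.001,"fingers": 1,"z": 0.02,"yaw": 0.03}
    - {"x": 0.001,"y": 0.001,"fingers": 1,"z": 0.04,"yaw": 0.06}
    - {"x": 0.001,"y": 0.001,"fingers": 1,"z": 0.053,"yaw": 0.06}
    - {"x": 0.001,"y": 0.001,"fingers": 1,"z": 0.059,"yaw": 0.06}
    - {"x": 0.001,"y": 0.001,"fingers": 1,"z": 0.06,"yaw": 0.06}

```text
time: 14.4
eef_pos: [0.4739, 0.2399, 0.0131]
tcp_rot: [0.019, 1.0, -0.0, -0.0]
contact_force: [-0.0, 0.5, -1.1]
opening: 0.139
finger_force: 61.4
```

```bash
python3 d.py .474 .239 .008 1.535
```

```text
t 14.4 pos [0.4739 0.2399 0.0131] psi 1.533 tilt [-7.e-04 -2.e-04 -1.e+00] F [-0.02  0.5  -1.14] open 0.139 grip 61.4
shift [-0.0001 -0.0009  0.0051] yaw -0.002
```

>>> move_arm:
  plan:
    - {"x": 0,"y": 0,"fingers": 1,"z": 0.003,"yaw": 0}
    - {"x": 0,"y": 0,"fingers": 1,"z": 0.005,"yaw": 0}
    - {"x": 0,"y": 0,"fingers": 1,"z": 0.005,"yaw": 0}
    - {"x": 0,"y": 0,"fingers": 0.6,"z": 0.005,"yaw": 0}
    - {"x": 0,"y": 0,"fingers": 0.6,"z": 0.005,"yaw": 0}

```text
time: 14.9
eef_pos: [0.4743, 0.2402, 0.0088]
tcp_rot: [0.019, 1.0, 0.0, 0.0]
contact_force: [0.4, -0.3, -0.9]
opening: 0.403
finger_force: 0.0
```

>>> move_arm:
  plan:
    - {"x": 0,"y": 0,"fingers": 0.6,"z": 0,"yaw": 0}
    - {"x": 0,"y": 0,"fingers": 0.6,"z": 0,"yaw": 0}
    - {"x": 0,"y": 0,"fingers": 0.6,"z": 0,"yaw": 0}
    - {"x": 0,"y": 0,"fingers": 0.6,"z": 0,"yaw": 0}

```text
time: 15.3
eef_pos: [0.474, 0.2401, 0.0083]
tcp_rot: [0.019, 1.0, -0.0, 0.0]
contact_force: [-0.7, 0.3, -0.4]
opening: 0.401
finger_force: 0.0
```

```bash
python3 d.py .576 -.309 .22 1.5
```

```text
t 15.3 pos [0.474  0.2401 0.0083] psi 1.5331 tilt [ 0. -0. -1.] F [-0.72  0.28 -0.38] open 0.401 grip 0.0
shift [-0.1227 -0.5449 -0.2116] yaw 0.0331
```

Released. Lifting straight up, then over towards the punch with the fingers shut.

>>> move_arm:
  plan:
    - {"x": 0,"y": 0,"fingers": 0.6,"z": -0.03,"yaw": 0}
    - {"x": 0,"y": 0,"fingers": 0.6,"z": -0.07,"yaw": 0}
    - {"x": 0,"y": 0,"fingers": 0.6,"z": -0.12,"yaw": 0}
    - {"x": 0,"y": 0,"fingers": 0.6,"z": -0.17,"yaw": 0}
    - {"x": 0,"y": 0,"fingers": 0.6,"z": -0.212,"yaw": 0}

```text
time: 15.8
eef_pos: [0.4742, 0.2402, 0.2234]
tcp_rot: [0.019, 1.0, 0.0, 0.001]
contact_force: [1.1, 0.3, -0.7]
opening: 0.401
finger_force: 0.0
```

>>> move_arm:
  plan:
    - {"x": -0.02,"y": -0.048,"fingers": 1,"z": 0,"yaw": 0}
    - {"x": -0.05,"y": -0.24,"fingers": 1,"z": 0,"yaw": 0}
    - {"x": -0.05,"y": -0.24,"fingers": 1,"z": 0,"yaw": 0}
    - {"x": -0.05,"y": -0.24,"fingers": 1,"z": 0,"yaw": 0}
    - {"x": -0.05,"y": -0.24,"fingers": 1,"z": 0,"yaw": 0}

```text
time: 16.3
eef_pos: [0.5147, -0.0036, 0.2205]
tcp_rot: [0.019, 1.0, -0.0, 0.0]
contact_force: [0.2, 0.8, 0.1]
opening: 0.003
finger_force: 0.0
```

```bash
python3 d.py .576 -.309 .22 1.5
python3 - <<'E'
from h import *
import cv2
t=ctrl.read_camera("top")[:,:,::-1]; s=ctrl.read_camera("scene")[:,:,::-1]
s0=cv2.imread("pics/scene0.png")
k=dict(interpolation=cv2.INTER_CUBIC)
a=cv2.resize(s[190:310,350:450],None,fx=3.5,fy=3.5,**k)
b=cv2.resize(s0[135:235,140:240],None,fx=4.2,fy=4.2,**k)
cv2.imwrite("pics/c12.png",np.hstack([a,b]))
E
```

```text
t 16.3 pos [ 0.5147 -0.0036  0.2205] psi 1.5329 tilt [ 6.e-04 -2.e-04 -1.e+00] F [0.23 0.78 0.11] open 0.003 grip 0.0
shift [-0.0728 -0.3028  0.0006] yaw 0.0329
```

View pics/c12.png

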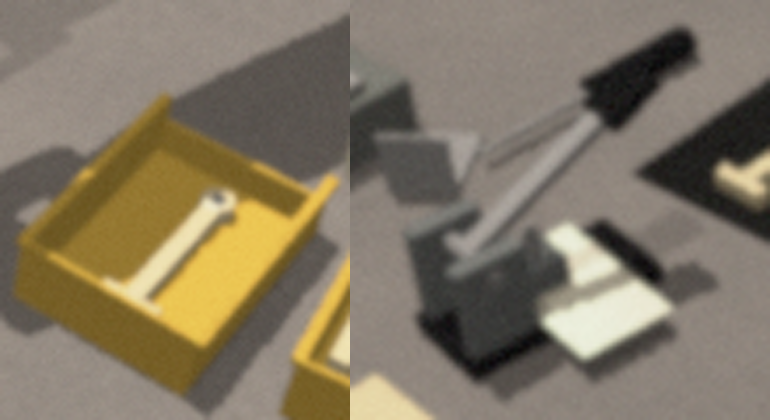

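The link lies flat in the bin. The punch pad is where I measured it, about (0.574, -0.309). Moving over it.

>>> move_arm:
  plan:
    - {"x": -0.05,"y": -0.24,"fingers": 1,"z": 0,"yaw": 0.11}
    - {"x": -0.05,"y": -0.24,"fingers": 1,"z": 0,"yaw": 0.11}
    - {"x": -0.05,"y": -0.24,"fingers": 1,"z": 0,"yaw": 0.11}
    - {"x": -0.05,"y": -0.24,"fingers": 1,"z": 0,"yaw": 0.11}
    - {"x": -0.05,"y": -0.24,"fingers": 1,"z": 0,"yaw": 0.11}

```text
time: 16.9
eef_pos: [0.5561, -0.2445, 0.2202]
tcp_rot: [0.074, 0.997, 0.0, 0.0]
contact_force: [0.7, 0.8, 0.2]
opening: -0.002
finger_force: 0.0
```

```bash
python3 d.py .571 -.309 .16 1.42
```

```text
t 16.9 pos [ 0.5561 -0.2445  0.2202] psi 1.4232 tilt [ 2.e-04  4.e-04 -1.e+00] F [0.73 0.82 0.21] open -0.002 grip 0.0
shift [-0.0242 -0.0616  0.0602] yaw 0.0032
```

>>> move_arm:
  plan:
    - {"x": -0.018,"y": -0.046,"fingers": 1,"z": 0,"yaw": 0}
    - {"x": -0.024,"y": -0.062,"fingers": 1,"z": 0,"yaw": 0}
    - {"x": -0.024,"y": -0.062,"fingers": 1,"z": 0.03,"yaw": 0}
    - {"x": -0.024,"y": -0.062,"fingers": 1,"z": 0.06,"yaw": 0}
    - {"x": -0.024,"y": -0.062,"fingers": 1,"z": 0.06,"yaw": 0}

```text
time: 17.4
eef_pos: [0.5678, -0.3049, 0.1545]
tcp_rot: [0.074, 0.997, 0.003, -0.005]
contact_force: [-0.4, -0.8, -0.1]
opening: 0.007
finger_force: 0.0
```

>>> move_arm:
  plan:
    - {"x": 0.001,"y": 0,"fingers": 1,"z": 0.015,"yaw": 0}
    - {"x": 0.005,"y": 0,"fingers": 1,"z": 0.03,"yaw": 0}
    - {"x": 0.009,"y": 0,"fingers": 1,"z": 0.045,"yaw": 0}
    - {"x": 0.012,"y": 0,"fingers": 1,"z": 0.06,"yaw": 0}
    - {"x": 0.014,"y": 0,"fingers": 1,"z": 0.07,"yaw": 0}

```text
time: 17.9
eef_pos: [0.5564, -0.3062, 0.0896]
tcp_rot: [0.074, 0.997, -0.0, 0.0]
contact_force: [0.4, 0.1, 4.6]
opening: -0.001
finger_force: 2.3
```

```bash
python3 d.py .557 -.306 .077 1.42
```

```text
t 17.9 pos [ 0.5564 -0.3062  0.0896] psi 1.4227 tilt [ 9.e-04 -4.e-04 -1.e+00] F [0.37 0.1  4.65] open -0.001 grip 2.3
shift [-0.0006  0.0003  0.0126] yaw 0.0027
```

>>> move_arm:
  plan:
    - {"x": 0,"y": 0,"fingers": 1,"z": 0.006,"yaw": 0}
    - {"x": 0,"y": 0,"fingers": 1,"z": 0.011,"yaw": 0}
    - {"x": 0,"y": 0,"fingers": 1,"z": 0.014,"yaw": 0}
    - {"x": 0,"y": 0,"fingers": 1,"z": 0.014,"yaw": 0}
    - {"x": 0,"y": 0,"fingers": 1,"z": 0.014,"yaw": 0}

```text
time: 18.4
eef_pos: [0.5556, -0.3061, 0.0769]
tcp_rot: [0.074, 0.997, 0.0, -0.002]
contact_force: [-5.2, 1.5, 7.3]
opening: -0.001
finger_force: 3.9
```

```bash
python3 d.py .557 -.306 .077 1.42
```

```text
t 18.4 pos [ 0.5556 -0.3061  0.0769] psi 1.4233 tilt [-0.003  0.001 -1.   ] F [-5.18  1.51  7.35] open -0.001 grip 3.9
shift [-0.0013  0.0003 -0.0001] yaw 0.0033
```

>>> move_arm:
  plan:
    - {"x": 0,"y": 0,"fingers": 1,"z": 0.003,"yaw": 0}
    - {"x": 0,"y": 0,"fingers": 1,"z": 0.003,"yaw": 0}
    - {"x": 0,"y": 0,"fingers": 1,"z": 0.003,"yaw": 0}

```text
time: 18.7
eef_pos: [0.5558, -0.3061, 0.0762]
tcp_rot: [0.074, 0.997, 0.0, -0.002]
contact_force: [-9.7, 4.3, 16.4]
opening: 0.003
finger_force: 8.4
```

At the stop: the force climbs while z stays at 76 mm. Easing back up.

>>> move_arm:
  plan:
    - {"x": 0,"y": 0,"fingers": 1,"z": -0.012,"yaw": 0}
    - {"x": -0.004,"y": 0,"fingers": 1,"z": -0.03,"yaw": 0}
    - {"x": -0.008,"y": 0,"fingers": 1,"z": -0.048,"yaw": 0}
    - {"x": -0.012,"y": 0,"fingers": 1,"z": -0.066,"yaw": 0}
    - {"x": -0.012,"y": 0,"fingers": 1,"z": -0.09,"yaw": 0}

```text
time: 19.2
eef_pos: [0.5686, -0.3076, 0.1626]
tcp_rot: [0.074, 0.997, 0.001, -0.0]
contact_force: [0.9, -0.3, -0.2]
opening: 0.001
finger_force: 0.0
```

>>> move_arm:
  plan:
    - {"x": 0,"y": 0,"fingers": 1,"z": -0.04,"yaw": 0}
    - {"x": 0,"y": 0,"fingers": 1,"z": -0.08,"yaw": 0}
    - {"x": 0.03,"y": 0.03,"fingers": 1,"z": -0.1,"yaw": 0}
    - {"x": 0.06,"y": 0.07,"fingers": 1,"z": -0.1,"yaw": 0}
    - {"x": 0.06,"y": 0.1,"fingers": 1,"z": -0.1,"yaw": 0}

```text
time: 19.7
eef_pos: [0.5216, -0.1981, 0.2627]
tcp_rot: [0.074, 0.997, 0.001, -0.0]
contact_force: [-0.0, -0.1, -0.5]
opening: -0.001
finger_force: 0.0
```

>>> move_arm:
  plan:
    - {"x": 0,"y": 0,"fingers": 1,"z": 0,"yaw": 0}
    - {"x": 0,"y": 0,"fingers": 1,"z": 0,"yaw": 0}
    - {"x": 0,"y": 0,"fingers": 1,"z": 0,"yaw": 0}

```text
time: 20.0
eef_pos: [0.524, -0.2009, 0.2629]
tcp_rot: [0.074, 0.997, -0.0, -0.0]
contact_force: [-0.2, 0.4, 0.2]
opening: 0.002
finger_force: 0.0
```

```bash
python3 d.py; python3 pt.py pics/c13.png
python3 - <<'E'
from h import *
import cv2
s=ctrl.read_camera("scene")[:,:,::-1]
s0=cv2.imread("pics/scene0.png")
k=dict(fx=4,fy=4,interpolation=cv2.INTER_CUBIC)
cv2.imwrite("pics/c14.png",np.hstack([cv2.resize(x[135:235,140:240],None,**k) for x in(s0,s)]))
E
```

```text
t 20.0 pos [ 0.524  -0.2009  0.2629] psi 1.4225 tilt [-1.e-04 -1.e-04 -1.e+00] F [-0.18  0.36  0.16] open 0.002 grip 0.0
top pointer x 0.1041 143.2 238.9
scene pointer x 0.1053 131.0 240.9
```

View pics/c14.png

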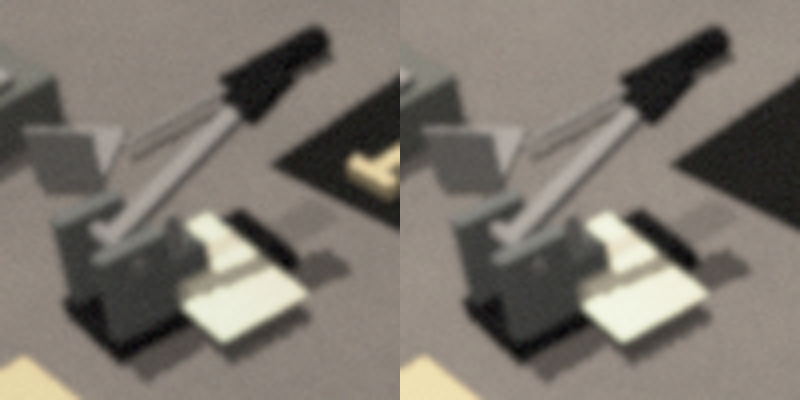

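The lever is back up, in the same place as in the first picture, and the gauge pointer is home at 0.104. Handing in.

```bash
python3 -c "
from plant import ctrl
print(ctrl.sign_off())"
```

```text
the job is handed in; nothing more can be done
None
```

I finished every step and handed the job in at about 20 s on the robot's clock; no verdict came back. The gauge was drawn to the index, held just over two seconds and eased home; the link lies flat in the empty bin; the punch lever was pressed to its stop and came back up.

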